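# Press the label holder home behind the rack's lip

### The job

Lift the loose label holder out of its wooden block and push it down into the empty place of the bottle rack's label rail, behind the metal lip and midway between the two holders already there, its paper card facing the same way as theirs. Feel your way in gently, press it fully down against the sprung seat, and finish while still holding it pressed home (do not let go), so that a colleague can lock it; leave the mug and the bottles alone.

Things in the scene. Friction and masses are not known exactly. Their poses are not given: they have to be found in the camera images.
- holder: Loose white plastic label holder, an upright plate 50 mm wide (y), 90 mm tall (z): up to 62 mm a blade 8 mm thick (x), from 62 to 90 mm a rib 14 mm thick, to be pinched across its thickness from above. Paper card on its +x face. Origin: centre of the foot's underside. About 60 g. It starts upright in the block's slot, its yaw the block's, foot 5 mm above the table.
- card (a point): Centre of the paper card's face on the loose holder: 4 mm from the holder's origin along its +x, 42 mm above it; axes as the holder's.
- block: Fixed dark wooden block, 70 mm (x) by 80 mm (y), 27 mm tall, with an upright slot 10 mm by 54 mm and 22 mm deep in which the loose holder stands. Origin: centre of its underside, on the table.
- rack: Fixed pale wooden bottle rack, 260 mm wide (y), a label rail along its +x edge. Origin: on the table under the middle of the rail's empty place; +x points out through the lip, away from the bottles. Deck 35 mm high back to x = -135 mm, fixed small bottles along x = -117 mm, tops 91 mm above the table. The rail breaks if holder or fingers push it with over 35 N.
- slot (a point): Middle of the mouth of the empty place. The rail is an upright slot 11 mm wide (x -5.5 to +5.5 mm of the rack), the 62 mm high back board on its -x side, on its +x side an aluminium lip 5 mm thick, straight up to here, 40 mm above the table, then flared outwards at 45 degrees up to 48 mm. Axes as the rack's.
- board_top (a point): Middle of the top of the wooden back board, 14 mm thick, 62 mm above the table; its +x face, 5.5 mm behind the slot's middle, is the slot's back wall, against which a foot can be felt above the lip.
- neighbour (a point): Foot of one of the two fixed holders, same as the loose one, that stand home in the rail with middles at y = +78 mm (this one) and -78 mm of the rack; feet 20 mm, tops 110 mm above the table, cards to +x.
- seat (a joint): Sprung steel seat, 46 mm wide, in the bottom of the empty place. 0: up, its top 30 mm above the table; 0.010 m: pushed down to its hard stop, its top 20 mm above the table, where a foot on it is fully home. It starts to yield at 4 N, needs 10 N at the stop, and springs back up if released.
- mug: Bystander: white mug, 80 mm across, 90 mm tall, standing on the table. Origin: centre of its underside.
- vial: Bystander: loose small amber bottle with a black cap, 24 mm across, 56 mm tall, standing on the rack's deck. Origin: centre of its underside.
- bottle: Bystander: amber bottle with a black cap, 44 mm across, 95 mm tall, standing on the table beyond the rack. Origin: centre of its underside.

How it is judged:
On the way, in this order (a step that is already met when the one before it is completed fails the run):
1. the holder is lifted clear of its block (height (world z) of holder above 0.035 m and contact force between the fingers and holder above 1 N), for 0.2 s.
2. the holder's foot is behind the lip, midway, and the seat is pressed down (value of joint seat above 0.0075 m and z of holder in the frame of rack below 0.0245 m and x of holder in the frame of rack between -0.005 and 0.005 m and y of holder in the frame of rack between -0.012 and 0.012 m), for 0.3 s.
At the end, for the whole second after the job is handed in: The holder stands behind the lip in the empty place, within 12 mm of midway, upright within 0.15 rad, card outwards, foot at most 24.5 mm above the table, sprung seat down at least 7.5 of 10 mm, still, the fingers on it, pressing the rail with over 4 N (all of step 2 and x of card in the frame of rack above 0 m and angle between the z axis of holder and the z axis of rack, either way round below 0.15 rad and contact force between the fingers and holder above 1 N and contact force between holder and rack above 4 N and linear speed of holder below 0.02 m/s); the arm keeps its last pose, push and grip.
It fails at once if the rail is pushed harder than 35 N (contact force between any of holder, the fingers and rack above 35 N).
It fails at once if the mug or a loose bottle is moved more than 25 mm or tipped (distance of any of mug, vial, bottle from where it was at the start of the episode above 0.025 m or angle between any of mug, vial, bottle's own z axis and vertical above 0.4 rad).
It also fails if it takes over 42 s, if anything falls off the work surface, if the arm or the gripper's body presses on something with over 40 N, if the wrist force passes 120 N, or if a joint passes its speed limit or range.

### The arm

A 6-joint arm with a two-finger parallel gripper is mounted at the origin on the work surface. World frame = base frame: x ahead of the robot, y to its left, z up, the work surface at z = 0. Lengths are in m, angles in rad, forces in N, time in s.
With the tool pointing down it reaches from about 0.35 to 0.775 m from the base axis. Payload 5.5 kg.
Tool frame: the origin (TCP) lies at the very end of the fingers, on their centre line; the grasp point (between the pads) lies 19 mm behind it; z points along the fingers, y is the line along which they close (so a half turn about z gives the same grasp; the last joint's range is limited). The gripper opens to 85 mm and grips with 20 to 120 N. Pads are 22 mm wide; open, the fingers measure 114 mm over their backs; the gripper's body (76 mm by 85 mm) begins 54 mm behind the grasp point. The pads swing forward as they close: fully open they stand 13 mm farther back than shut.
Start: joints at [0.987, 0.313, 0.046, 1.304, 0, 1.431], TCP at [0.247, 0.519, 0.231] pointing down, gripper open.
Joint ranges: [-2.76, 2.76], [-0.86, 1.69], [-1.03, 1.26], [-2.2, 2.34], [-1.47, 1.5], [-3.14, 3.14]. Speed limits (rad/s): [2.57, 2.57, 3.14, 3.14, 3.14, 3.14].

### API

Orientations are given as a unit quaternion [w, x, y, z].
In Python, from workcell import env gives the robot as it stands. The module is installed in compiled form; this text tells all that it offers.
- The arm moves only by the tool jog_arm, never from a script. Its arguments are lists of equal length, an entry for each row: "gripper": the opening, from 0 (shut) to 1 (fully open); "offset": the shift along the world's x, y, z in cm, a list of three; "twist": the turn about the world's z in degrees. In form: {"gripper": [gripper, ...], "offset": [[dx, dy, dz], ...], "twist": [twist, ...]}. A call has exactly 8 rows; each row is the pose to reach, as a shift and turn from the pose commanded when the call began; what a row does not reach only later rows make up. A row lasts 1/8 s, in which the tool goes at most 62.5 mm and 10.7 degrees, less where a joint would pass 70% of its speed; a pose out of reach is approached as far as the arm can. A call with a gripper value outside its range is refused whole. The fingers move at their own pace and stop on an object; "squeeze" is the grip in N (left out, the last holds). Time passes only in rows, so rows that repeat a pose let the fingers close, or fill a call up. It gives the time, the measured TCP pose, the force, the opening and the grip force at its end, in the units of the state.
- env.get_state(): the state, without advancing time (a new reading comes with each control period).
- env.read_camera(name): name is "scene" or "top" or "wrist"; returns a dict with "image" (480x640x3 uint8, red, green, blue), "z_map" (480x640 float32, m along the optical axis (not along the pixel's ray), 0 where there is no reading), "fovy" (degrees; the focal length in pixels is half the picture's height over the tangent of half this angle, whatever the lens; pixels are square), "cx", "cy" (the principal point, pixels), "distortion" ([k1, k2, p1, p2, k3] as OpenCV has them; the pictures are not rectified), "cam_to_world" (4x4, takes a point from camera to world coordinates). Camera axes: x right, y up, looking along -z (the intrinsics and any distortion apply to the point x, -y, -z); pixel columns grow to the right and rows downward; lengths in m; the calibration is good to about 2 mm. A picture is of the moment at which its call begins.
- env.hand_in(): hands the job in; it is judged then, once.
The state is a dict: "clock": time; "joint_pos": joint angles; "qvel": joint speeds; "tau": joint torques, N m; "tcp_pos": TCP position; "orientation": TCP orientation; "wrist_force": force on the tool from outside, world axes, zero at the start; "ft_torque": the same for the moment, N m; "finger_gap": finger opening in m; "grip_force": force on a finger pad.
Only numpy, scipy, OpenCV 4.12 (cv2) and the standard library are available. Lean on these libraries where they do the work, as an engineer would, in place of code of your own. Each camera call takes 0.05 s, during which the arm holds its last target. There are 200 camera calls.

## Working session

There is one attempt and no reset: what is moved stays moved. The work goes in short steps, Python scripts to look and compute and a tool call to move; the robot and the scene stay as the last step left them, time stands still between calls to the robot, and variables do not carry over. Pictures are saved under pics/ and viewed, at most 10 in all, crops included, and the job is handed in when it is done.

Besides the shell and the picture viewer there is one more tool, called as name([rows], argument=value, ...), one row to a line, values as JSON. jog_arm: Moves the arm, as the interface text tells. Its arguments: {"type":"object","properties":{"gripper":{"type":"array"},"offset":{"type":"array"},"twist":{"type":"array"},"squeeze":{"type":"number"}},"required":["gripper","offset","twist"]}

```bash
mkdir -p pics
cat > h.py <<'E'
import numpy as np, cv2
from workcell import env
def cap(n):
    r=env.read_camera(n); return r
def K(r):
    f=240/np.tan(np.radians(r['fovy'])/2); return np.array([[f,0,r['cx']],[0,f,r['cy']],[0,0,1.]])
def rays(r,px):
    p=cv2.undistortPoints(np.array(px,float).reshape(-1,1,2),K(r),np.array(r['distortion'],float)).reshape(-1,2)
    d=np.c_[p[:,0],-p[:,1],-np.ones(len(p))]; T=np.array(r['cam_to_world'])
    return T[:3,3], d@T[:3,:3].T
def onplane(r,px,z):
    o,d=rays(r,px); return o+d*((z-o[2])/d[:,2])[:,None]
def cloud(r):
    v,u=np.mgrid[0:480,0:640]; o,d=rays(r,np.c_[u.ravel(),v.ravel()])
    return (o+d*r['z_map'].ravel()[:,None]).reshape(480,640,3)
E
python3 - <<'E'
from h import *
ims=[]
for n in('top','scene'):
    r=cap(n); np.save(n+'.npy',r,allow_pickle=True); cv2.imwrite(f'pics/{n}0.png',r['image'][...,::-1])
    print(n,r['fovy'],r['distortion'],np.round(r['cam_to_world'],3).tolist(),(r['z_map']>0).mean())
print(env.get_state())
E
```

```text
top 54.948623856872594 [-0.01805663  0.          0.          0.          0.        ] [[0.022, 0.998, -0.063, 0.561], [-1.0, 0.021, -0.01, 0.002], [-0.009, 0.063, 0.998, 0.924], [0.0, 0.0, 0.0, 1.0]] 0.9956705729166667
scene 50.18644952007014 [0.01625964 0.         0.         0.         0.        ] [[0.422, -0.492, 0.761, 1.285], [0.906, 0.234, -0.351, -0.307], [-0.005, 0.839, 0.545, 0.523], [0.0, 0.0, 0.0, 1.0]] 0.9960807291666667
{'clock': 0.1, 'joint_pos': array([9.87381375e-01, 3.13936813e-01, 4.50807544e-02, 1.30362072e+00,
       3.62783207e-05, 1.43122712e+00]), 'qvel': array([-0.00110023, -0.00035693,  0.00496673, -0.00012518,  0.00199274,
       -0.00025682]), 'tau': array([ 3.80936239e-03, -4.81724918e+01,  2.99244010e+01,  1.27417658e-02,
       -8.73252702e-05, -4.32855799e-06]), 'tcp_pos': array([0.24663625, 0.51889989, 0.23048667]), 'orientation': array([-3.14129992e-04,  2.20105684e-01,  9.75475669e-01, -7.79507609e-04]), 'wrist_force': array([ 0.40059267, -0.15182817,  0.55738265]), 'ft_torque': array([ 0.03061878, -0.02007179, -0.0043175 ]), 'grip_force': 0.0, 'finger_gap': 0.08537798941887705}
```

View pics/top0.png

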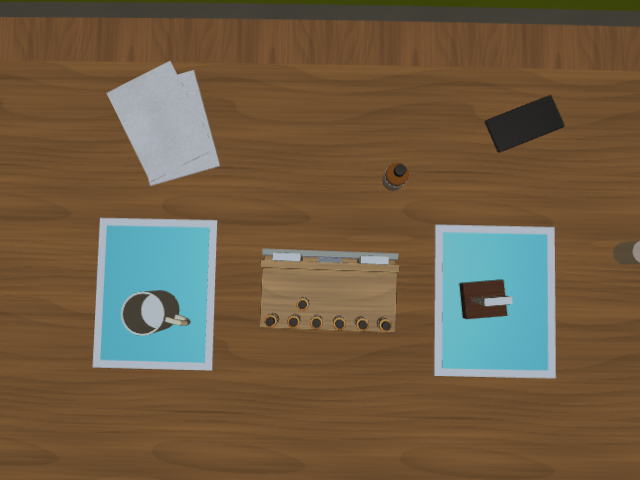

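View pics/scene0.png

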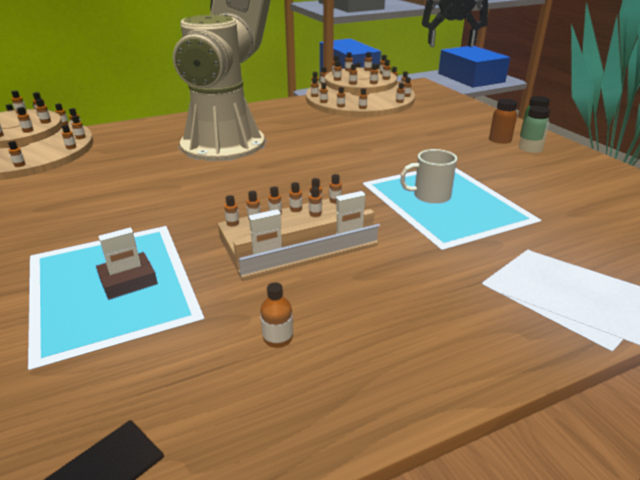

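The top view shows the rack, with neighbours near (286,257) and (375,260) and the gap near (330,260). The block with the holder is near (490,300). In the scene view the loose card at (120,250) faces outward like its neighbours.

```bash
cat > m.py <<'E'
from h import *
def blobs(r,zlo,zhi,box,zpl):
    P=cloud(r); im=cv2.cvtColor(r['image'],cv2.COLOR_RGB2HSV)
    u0,u1,v0,v1=box
    m=((P[...,2]>zlo)&(P[...,2]<zhi)&(im[...,1]<50)&(im[...,2]>130)).astype(np.uint8)
    k=np.zeros_like(m);k[v0:v1,u0:u1]=m[v0:v1,u0:u1]
    for c in cv2.findContours(k,cv2.RETR_EXTERNAL,cv2.CHAIN_APPROX_NONE)[0]:
        if len(c)<12: continue
        q=onplane(r,c.reshape(-1,2),zpl)[:,:2]
        (cx,cy),(w,h),a=cv2.minAreaRect((q*1000).astype(np.float32))
        print('z',zpl,'c',round(cx,1),round(cy,1),'wh',round(w,1),round(h,1),'a',round(a,1),'px',cv2.boundingRect(c))
E
python3 - <<'E'
from m import *
r=np.load('top.npy',allow_pickle=True).item()
print('neigh');blobs(r,.10,.13,(255,410,240,280),.110)
print('holder');blobs(r,.085,.11,(450,540,280,320),.095)
P=cloud(r)
im=r['image'].astype(int)
# lip, board top, deck heights profile
for u in (300,320,330,340,355):
    print(u,[(v,*(P[v,u]*1000).round().astype(int).tolist()) for v in range(246,274,2)])
# block contour
g=im.max(2); m=((g<110)&(P[...,2]>.01)).astype(np.uint8); k=np.zeros_like(m);k[270:330,445:520]=m[270:330,445:520]
k=cv2.morphologyEx(k,cv2.MORPH_CLOSE,np.ones((9,9)))
for c in cv2.findContours(k,cv2.RETR_EXTERNAL,cv2.CHAIN_APPROX_NONE)[0]:
    if len(c)>40: print('block',cv2.minAreaRect((onplane(r,c.reshape(-1,2),.027)[:,:2]*1000).astype(np.float32)))
cv2.imwrite('pics/crop.png',np.hstack([cv2.resize(r['image'][235:335,250:410],None,fx=3,fy=3,interpolation=2),cv2.resize(r['image'][270:330,450:530],(400,300),interpolation=2)[:300,:320]])[...,::-1])
E
```

```text
neigh
z 0.11 c 593.9 -88.7 wh 14.1 47.6 a 0.7 px (361, 255, 28, 9)
z 0.11 c 595.5 67.4 wh 49.4 14.0 a 88.7 px (272, 252, 29, 9)
holder
z 0.095 c 524.7 -311.3 wh 13.4 49.1 a 5.9 px (484, 296, 28, 10)
300 [(246, 622, 49, -1), (248, 617, 49, 1), (250, 611, 46, 47), (252, 607, 46, 45), (254, 600, 43, 110), (256, 597, 43, 107), (258, 593, 43, 107), (260, 590, 43, 107), (262, 588, 45, 62), (264, 584, 45, 62), (266, 580, 45, 60), (268, 576, 45, 62), (270, 573, 46, 32), (272, 569, 46, 35)]
320 [(246, 622, 9, 1), (248, 619, 9, -2), (250, 612, 8, 45), (252, 608, 8, 42), (254, 604, 8, 41), (256, 601, 8, 37), (258, 597, 8, 27), (260, 593, 8, 28), (262, 588, 8, 60), (264, 585, 7, 62), (266, 581, 7, 64), (268, 577, 7, 60), (270, 574, 7, 34), (272, 570, 7, 34)]
330 [(246, 623, -11, -3), (248, 619, -12, 0), (250, 615, -12, -1), (252, 608, -11, 44), (254, 605, -11, 43), (256, 601, -11, 36), (258, 598, -11, 29), (260, 594, -12, 28), (262, 589, -11, 58), (264, 585, -11, 61), (266, 581, -11, 59), (268, 578, -11, 62), (270, 574, -12, 31), (272, 570, -12, 31)]
340 [(246, 623, -31, 2), (248, 619, -32, -3), (250, 615, -32, 0), (252, 609, -30, 47), (254, 605, -30, 45), (256, 601, -30, 38), (258, 598, -31, 29), (260, 594, -31, 29), (262, 590, -31, 30), (264, 585, -30, 61), (266, 582, -30, 61), (268, 578, -30, 61), (270, 575, -31, 29), (272, 571, -31, 33)]
355 [(246, 624, -62, -2), (248, 620, -61, 2), (250, 616, -62, 0), (252, 609, -58, 49), (254, 605, -59, 46), (256, 602, -59, 39), (258, 599, -61, 11), (260, 596, -62, 7), (262, 591, -61, 11), (264, 586, -58, 57), (266, 582, -58, 60), (268, 579, -58, 60), (270, 575, -58, 60), (272, 571, -60, 35)]
block ((525.0941772460938, -311.6271057128906), (70.26943969726562, 88.35264587402344), 6.311440944671631)
```

View pics/crop.png

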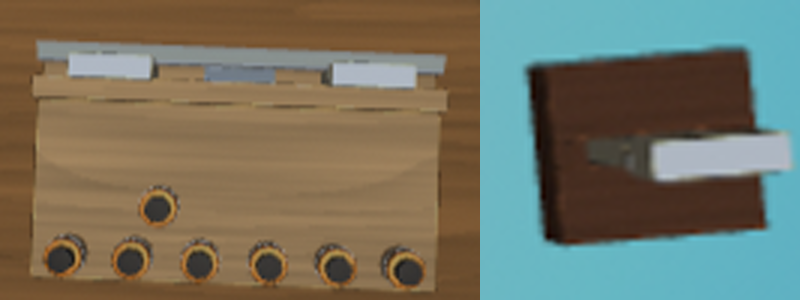

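The rack's middle is at about (594.7, -10.6) mm with yaw about -0.6°. The holder is at about (524.7, -311.3) mm with yaw about 5.9°. Moving over it now.

jog_arm([
  [2.2, -5.2, 0],
  [4.4, -10.5, 0],
  [6.6, -15.7, 0],
  [8.8, -21, 0],
  [11, -26.2, 0],
  [13.2, -31.4, 0],
  [15.4, -36.7, 0],
  [17.6, -42, 0],
], gripper=[0.7, 0.7, 0.7, 0.7, 0.7, 0.7, 0.7, 0.7], twist=[-7, -14, -21, -28, -35, -42, -49, -58.7], squeeze=40)

```text
clock: 1.1
tcp_pos: [0.4231, 0.0975, 0.2312]
orientation: [0.0, 0.672, 0.741, 0.0]
wrist_force: [1.0, 0.2, 0.2]
finger_gap: 0.0596
grip_force: 0.0
```

jog_arm([
  [1.5, -5.8, 0],
  [3, -11.6, 0],
  [4.5, -17.4, 0],
  [6, -23.2, 0],
  [7.5, -29, -1],
  [9, -35, -3],
  [10.2, -41, -5],
  [10.2, -41, -5],
], gripper=[0.7, 0.7, 0.7, 0.7, 0.7, 0.7, 0.7, 0.7], twist=[0, 0, 0, 0, 0, 0, 0, 0])

```text
clock: 2.1
tcp_pos: [0.524, -0.3139, 0.1779]
orientation: [-0.002, 0.672, 0.741, -0.0]
wrist_force: [-0.7, 1.3, 0.4]
finger_gap: 0.0599
grip_force: 0.0
```

Run:
```python
from m import *
r=cap('wrist'); cv2.imwrite('pics/w1.png',r['image'][...,::-1])
s=env.get_state(); print(s['tcp_pos'],s['orientation'],s['joint_pos'],s['wrist_force'])
blobs(r,.085,.11,(0,640,0,480),.095)
```

```text
[ 0.52398546 -0.31234358  0.17887845] [-1.80126728e-03  6.71124098e-01  7.41342827e-01 -1.16622425e-04] [-6.69067666e-01  4.02589907e-01  4.64370005e-02  1.21825349e+00
  7.23255641e-06  8.02383359e-01] [ 0.13245007  0.29203461 -0.04867889]
z 0.095 c 523.5 -311.0 wh 13.3 48.7 a 6.0 px (314, 208, 23, 77)
```

View pics/w1.png

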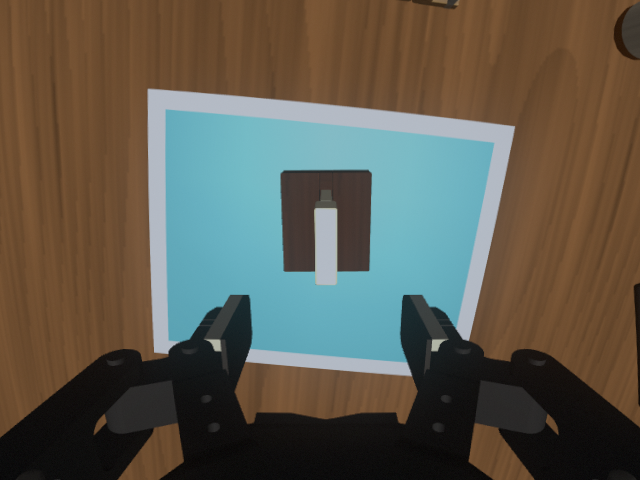

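The wrist view shows the holder at (326,245), squarely between the fingers. Descend, then grip.

jog_arm([
  [0, 0, -3],
  [0, 0, -6],
  [0, 0, -9],
  [0, 0, -10.5],
  [0, 0, -11.7],
  [0, 0, -11.7],
  [0, 0, -11.7],
  [0, 0, -11.7],
], gripper=[0.7, 0.7, 0.7, 0.7, 0.7, 0.7, 0.7, 0.7], twist=[0, 0, 0, 0, 0, 0, 0, 0])

```text
clock: 3.15
tcp_pos: [0.5255, -0.3111, 0.0653]
orientation: [0.001, 0.67, 0.742, 0.0]
wrist_force: [-0.5, 0.7, -0.9]
finger_gap: 0.0598
grip_force: 0.0
```

jog_arm([
  [0, 0, 0],
  [0, 0, 0],
  [0, 0, 0],
  [0, 0, 0],
  [0, 0, 0],
  [0, 0, 0],
  [0, 0, 0],
  [0, 0, 0],
], gripper=[0, 0, 0, 0, 0, 0, 0, 0], twist=[0, 0, 0, 0, 0, 0, 0, 0], squeeze=50)

```text
clock: 4.15
tcp_pos: [0.5248, -0.3108, 0.0645]
orientation: [0.0, 0.67, 0.742, -0.0]
wrist_force: [-1.8, -0.2, 5.3]
finger_gap: 0.0132
grip_force: 49.4
```

jog_arm([
  [0, 0, 1.5],
  [0, 0, 3.5],
  [0, 0, 6],
  [0, 0, 9],
  [0, 0, 12],
  [0, 0, 14],
  [0, 0, 14],
  [0, 0, 14],
], gripper=[0, 0, 0, 0, 0, 0, 0, 0], twist=[0, 0, 0, 0, 0, 0, 0, 0])

```text
clock: 5.15
tcp_pos: [0.5248, -0.3103, 0.2036]
orientation: [-0.0, 0.67, 0.742, 0.0]
wrist_force: [-0.5, -0.4, -0.7]
finger_gap: 0.0131
grip_force: 48.7
```

Run:
```python
from m import *
r=cap('scene'); cv2.imwrite('pics/s2.png',cv2.resize(r['image'][120:320,40:300],None,fx=3,fy=3)[...,::-1])
s=env.get_state(); print(s['tcp_pos'],s['finger_gap'],s['grip_force'],s['wrist_force'])
```

```text
[ 0.52448279 -0.31017103  0.20310829] 0.01350226603017671 48.713091015815735 [ 0.19268067  0.50612408 -0.72053888]
```

View pics/s2.png

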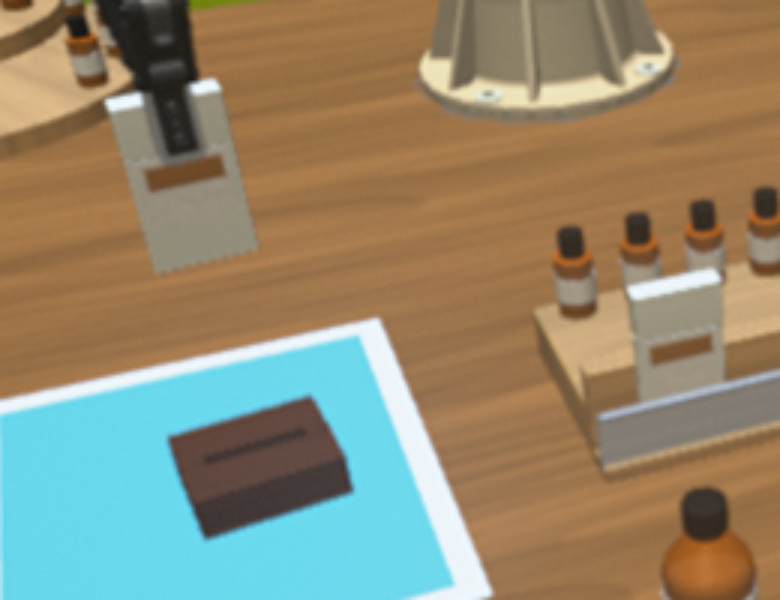

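The holder is lifted and the card faces out. It looks a little slanted in this view, so I'll measure its real tilt from the depth cloud.

```bash
cat > tilt.py <<'E'
from h import *
def tilt(r,lo,hi):
    P=cloud(r); im=cv2.cvtColor(r['image'],cv2.COLOR_RGB2HSV)
    m=((P>lo)&(P<hi)).all(2)&(im[...,2]>100)&(im[...,1]<80)
    m=m.astype(np.uint8)
    c=max(cv2.findContours(m,cv2.RETR_EXTERNAL,cv2.CHAIN_APPROX_NONE)[0],key=len)
    q=P[m>0]; cen=np.median(q,0)
    # card-plane: rays onto plane through cen with normal fitted
    n=np.linalg.svd(q-q.mean(0),full_matrices=False)[2][2]; n*=np.sign(n[0])
    o,d=rays(r,c.reshape(-1,2)); w=o+d*(((cen-o)@n)/(d@n))[:,None]
    ey=np.cross([0,0,1],n);ey/=np.linalg.norm(ey); ez=np.cross(n,ey)
    ab=np.c_[(w-cen)@ey,(w-cen)@ez]
    rc=cv2.minAreaRect((ab*1000).astype(np.float32)); ctr=cen+ey*rc[0][0]/1e3+ez*rc[0][1]/1e3
    print(len(q),'n',n.round(3),'ctr',ctr.round(4),'rect',np.round(rc[1],1),round(rc[2],1),'zmin',w[:,2].min().round(4))
E
python3 - <<'E'
from tilt import *
r=cap('scene')
tilt(r,[.515,-.35,.13],[.555,-.27,.203])
tilt(r,[.58,-.13,.05],[.62,-.05,.105])
tilt(r,[.58,.03,.05],[.62,.1,.105])
E
```

```text
1056 n [ 0.994  0.106 -0.025] ctr [ 0.5296 -0.3117  0.1744] rect [49.3 59.2] 0.0 zmin 0.1448
714 n [ 0.997 -0.036 -0.062] ctr [ 0.5985 -0.0913  0.0782] rect [60.6 52.1] 88.3 zmin 0.0483
631 n [ 0.998 -0.034 -0.057] ctr [0.6008 0.0645 0.08  ] rect [54.  62.1] 1.1 zmin 0.0492
```

The holder is upright in the grip. Carry it over the slot, about 4 mm outward of its middle.

jog_arm([
  [1, 4, 0],
  [2, 8.5, 0],
  [3.2, 13.5, 0],
  [4.5, 18.5, 0],
  [5.8, 23.5, 0],
  [6.9, 28, 0],
  [7.4, 30, 0],
  [7.4, 30, 0],
], gripper=[0, 0, 0, 0, 0, 0, 0, 0], twist=[-1, -2, -3, -4, -5, -6, -6.7, -6.7])

```text
clock: 6.25
tcp_pos: [0.5985, -0.0089, 0.2032]
orientation: [-0.001, 0.711, 0.703, -0.0]
wrist_force: [0.1, -0.3, -0.9]
finger_gap: 0.0129
grip_force: 48.7
```

jog_arm([
  [0, 0, -1.5],
  [0, 0, -3],
  [0, 0, -4.5],
  [0, 0, -6],
  [0, 0, -7],
  [0, 0, -7.5],
  [0, 0, -7.5],
  [0, 0, -7.5],
], gripper=[0, 0, 0, 0, 0, 0, 0, 0], twist=[0, 0, 0, 0, 0, 0, 0, 0])

```text
clock: 7.25
tcp_pos: [0.5994, -0.0107, 0.1299]
orientation: [0.0, 0.712, 0.702, 0.0]
wrist_force: [-0.1, 0.3, -0.6]
finger_gap: 0.0133
grip_force: 48.7
```

Run:
```python
from tilt import *
s=env.get_state(); print(s['clock'],s['tcp_pos'],s['wrist_force'])
r=cap('scene'); cv2.imwrite('pics/s3.png',cv2.resize(r['image'][150:290,210:390],None,fx=4,fy=4)[...,::-1])
tilt(r,[.585,-.045,.07],[.63,.025,.126])
tilt(r,[.58,-.13,.05],[.62,-.05,.105])
tilt(r,[.58,.03,.05],[.62,.1,.105])
```

```text
7.25 [ 0.59936889 -0.01067896  0.12993369] [-0.10382999  0.31339    -0.56502292]
687 n [ 0.999 -0.028 -0.018] ctr [ 0.6045 -0.0158  0.0995] rect [49.6 57.1] 0.2 zmin 0.0709
709 n [ 0.998 -0.031 -0.06 ] ctr [ 0.5985 -0.0904  0.0786] rect [51.7 61.5] 0.3 zmin 0.0478
630 n [ 0.997 -0.041 -0.061] ctr [0.6007 0.0649 0.0794] rect [53.4 64.3] 2.2 zmin 0.0471
```

View pics/s3.png

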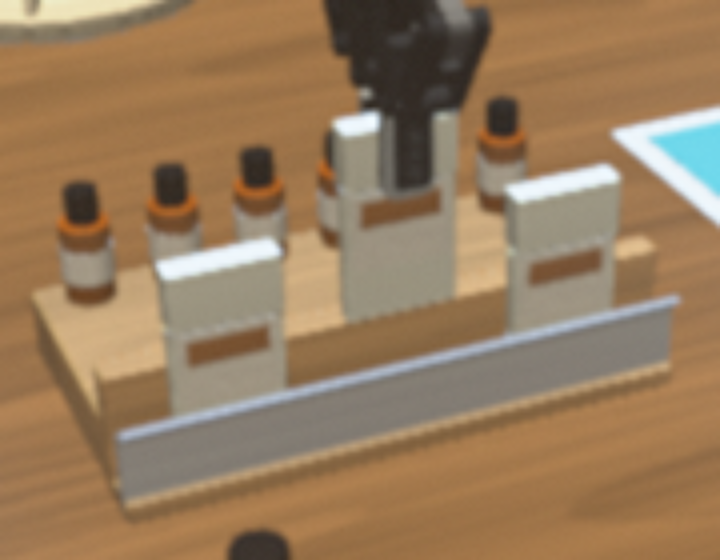

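The holder is over the gap, about 5 mm outward of the neighbours and 3 mm to -y. Lower it to just above the lip, then feel for the board.

jog_arm([
  [0, 0.2, -0.4],
  [0, 0.2, -0.8],
  [0, 0.2, -1.2],
  [0, 0.2, -1.6],
  [0, 0.2, -1.6],
  [-0.15, 0.2, -1.6],
  [-0.3, 0.2, -1.6],
  [-0.4, 0.2, -1.6],
], gripper=[0, 0, 0, 0, 0, 0, 0, 0], twist=[0, 0, 0, 0, 0, 0, 0, 0])

```text
clock: 8.3
tcp_pos: [0.5949, -0.0087, 0.1135]
orientation: [0.0, 0.712, 0.702, 0.0]
wrist_force: [-0.4, -0.1, -0.3]
finger_gap: 0.0133
grip_force: 48.7
```

jog_arm([
  [-0.05, 0, 0],
  [-0.1, 0, 0],
  [-0.1, 0, 0],
  [-0.1, 0, 0],
  [-0.15, 0, 0],
  [-0.15, 0, 0],
  [-0.15, 0, 0],
  [-0.15, 0, 0],
], gripper=[0, 0, 0, 0, 0, 0, 0, 0], twist=[0, 0, 0, 0, 0, 0, 0, 0])

```text
clock: 9.3
tcp_pos: [0.5934, -0.0087, 0.1133]
orientation: [0.0, 0.712, 0.702, 0.0]
wrist_force: [0.1, -0.4, -1.1]
finger_gap: 0.0135
grip_force: 48.7
```

jog_arm([
  [-0.03, 0, 0],
  [-0.06, 0, 0],
  [-0.1, 0, 0],
  [-0.1, 0, 0],
  [-0.1, 0, 0],
  [-0.1, 0, 0],
  [-0.1, 0, 0],
  [-0.1, 0, 0],
], gripper=[0, 0, 0, 0, 0, 0, 0, 0], twist=[0, 0, 0, 0, 0, 0, 0, 0])

```text
clock: 10.3
tcp_pos: [0.5924, -0.0087, 0.1133]
orientation: [0.0, 0.712, 0.702, 0.0]
wrist_force: [0.2, -0.4, -0.1]
finger_gap: 0.013
grip_force: 48.7
```

jog_arm([
  [-0.03, 0, 0],
  [-0.06, 0, 0],
  [-0.1, 0, 0],
  [-0.1, 0, 0],
  [-0.1, 0, 0],
  [-0.1, 0, 0],
  [-0.1, 0, 0],
  [-0.1, 0, 0],
], gripper=[0, 0, 0, 0, 0, 0, 0, 0], twist=[0, 0, 0, 0, 0, 0, 0, 0])

```text
clock: 11.3
tcp_pos: [0.5919, -0.0087, 0.1134]
orientation: [0.0, 0.712, 0.702, 0.0]
wrist_force: [3.5, -0.4, -3.1]
finger_gap: 0.0133
grip_force: 48.6
```

Contact with the board at x≈0.592, so the slot's middle is at about 0.5935. Back off 2 mm and lower it in.

jog_arm([
  [0.2, 0, 0],
  [0.2, 0, -0.3],
  [0.2, 0, -0.6],
  [0.2, 0, -0.8],
  [0.2, 0, -1.0],
  [0.2, 0, -1.2],
  [0.2, 0, -1.4],
  [0.2, 0, -1.5],
], gripper=[0, 0, 0, 0, 0, 0, 0, 0], twist=[0, 0, 0, 0, 0, 0, 0, 0])

```text
clock: 12.3
tcp_pos: [0.5933, -0.0086, 0.0982]
orientation: [-0.0, 0.712, 0.702, -0.0]
wrist_force: [-0.2, 0.8, -1.1]
finger_gap: 0.0137
grip_force: 49.0
```

jog_arm([
  [0, 0, -0.1],
  [0, 0, -0.2],
  [0, 0, -0.3],
  [0, 0, -0.4],
  [0, 0, -0.5],
  [0, 0, -0.6],
  [0, 0, -0.7],
  [0, 0, -0.7],
], gripper=[0, 0, 0, 0, 0, 0, 0, 0], twist=[0, 0, 0, 0, 0, 0, 0, 0])

```text
clock: 13.3
tcp_pos: [0.5934, -0.0087, 0.0912]
orientation: [-0.0, 0.712, 0.702, -0.0]
wrist_force: [0.3, -0.7, -1.3]
finger_gap: 0.0132
grip_force: 49.0
```

jog_arm([
  [0, 0, -0.1],
  [0, 0, -0.2],
  [0, 0, -0.3],
  [0, 0, -0.4],
  [0, 0, -0.5],
  [0, 0, -0.6],
  [0, 0, -0.6],
  [0, 0, -0.6],
], gripper=[0, 0, 0, 0, 0, 0, 0, 0], twist=[0, 0, 0, 0, 0, 0, 0, 0])

```text
clock: 14.3
tcp_pos: [0.5935, -0.0087, 0.0856]
orientation: [0.0, 0.712, 0.702, 0.0]
wrist_force: [-2.8, 0.7, 6.3]
finger_gap: 0.0131
grip_force: 50.0
```

The seat is yielding, at about 7 N. The -x force shows slight contact with the lip, so ease back 0.5 mm and keep pressing.

jog_arm([
  [-0.05, 0, -0.1],
  [-0.05, 0, -0.2],
  [-0.05, 0, -0.3],
  [-0.05, 0, -0.4],
  [-0.05, 0, -0.45],
  [-0.05, 0, -0.45],
  [-0.05, 0, -0.45],
  [-0.05, 0, -0.45],
], gripper=[0, 0, 0, 0, 0, 0, 0, 0], twist=[0, 0, 0, 0, 0, 0, 0, 0])

```text
clock: 15.3
tcp_pos: [0.5935, -0.0087, 0.0817]
orientation: [0.001, 0.712, 0.702, 0.0]
wrist_force: [-2.6, -0.1, 8.9]
finger_gap: 0.0134
grip_force: 50.3
```

jog_arm([
  [0, 0, -0.05],
  [0, 0, -0.1],
  [0, 0, -0.15],
  [0, 0, -0.15],
  [0, 0, -0.15],
  [0, 0, -0.15],
  [0, 0, -0.15],
  [0, 0, -0.15],
], gripper=[0, 0, 0, 0, 0, 0, 0, 0], twist=[0, 0, 0, 0, 0, 0, 0, 0])

```text
clock: 16.3
tcp_pos: [0.5935, -0.0087, 0.0803]
orientation: [0.001, 0.712, 0.702, 0.001]
wrist_force: [-2.8, 0.3, 9.2]
finger_gap: 0.0136
grip_force: 50.4
```

Run:
```python
from tilt import *
s=env.get_state(); print(s['clock'],s['tcp_pos'],s['wrist_force'],s['qvel'])
r=cap('scene'); cv2.imwrite('pics/s4.png',cv2.resize(r['image'][150:290,210:390],None,fx=4,fy=4)[...,::-1])
tilt(r,[.585,-.045,.05],[.63,.025,.08])
tilt(r,[.58,-.13,.05],[.62,-.05,.08])
tilt(r,[.58,.03,.05],[.62,.1,.08])
```

```text
16.3 [ 0.59348998 -0.00870722  0.0803246 ] [-2.81224223  0.34064587  9.16674291] [ 0.00043378  0.00076311  0.00084237  0.00162726  0.00073889 -0.00023936]
292 n [ 1.    -0.004 -0.001] ctr [ 0.5989 -0.0124  0.0652] rect [31.5 52.4] 88.3 zmin 0.0496
332 n [ 1.    -0.023  0.014] ctr [ 0.5977 -0.09    0.0649] rect [50.6 30.7] 0.8 zmin 0.0493
299 n [ 1.    -0.001  0.021] ctr [0.5997 0.0645 0.0656] rect [33.6 56.7] 83.2 zmin 0.0491
```

View pics/s4.png

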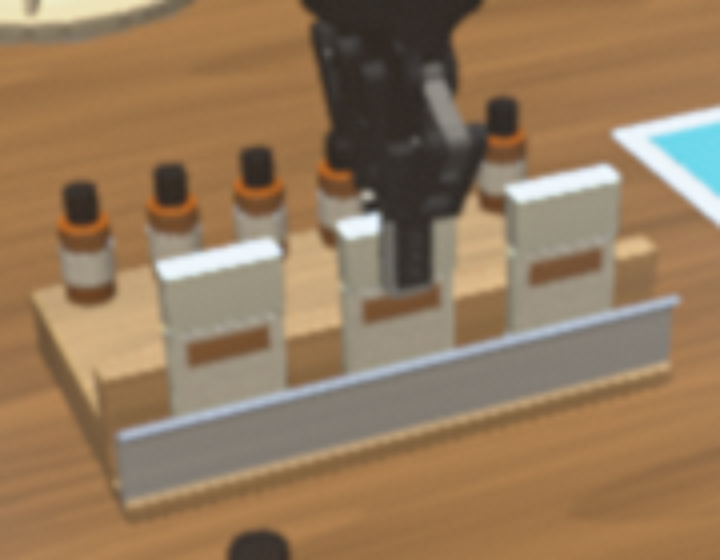

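The holder is in line with its neighbours, behind the lip and nearly home. Press on to the hard stop.

jog_arm([
  [0, 0, -0.05],
  [0, 0, -0.05],
  [0, 0, -0.1],
  [0, 0, -0.1],
  [0, 0, -0.1],
  [0, 0, -0.1],
  [0, 0, -0.1],
  [0, 0, -0.1],
], gripper=[0, 0, 0, 0, 0, 0, 0, 0], twist=[0, 0, 0, 0, 0, 0, 0, 0])

```text
clock: 17.35
tcp_pos: [0.5936, -0.0087, 0.0795]
orientation: [0.001, 0.712, 0.702, 0.001]
wrist_force: [-2.1, 0.1, 9.8]
finger_gap: 0.0131
grip_force: 50.7
```

jog_arm([
  [0, 0, -0.05],
  [0, 0, -0.05],
  [0, 0, -0.1],
  [0, 0, -0.1],
  [0, 0, -0.1],
  [0, 0, -0.1],
  [0, 0, -0.1],
  [0, 0, -0.1],
], gripper=[0, 0, 0, 0, 0, 0, 0, 0], twist=[0, 0, 0, 0, 0, 0, 0, 0])

```text
clock: 18.35
tcp_pos: [0.5936, -0.0087, 0.0795]
orientation: [0.001, 0.712, 0.702, 0.001]
wrist_force: [-4.9, 0.9, 15.1]
finger_gap: 0.0131
grip_force: 51.6
```

The TCP has stopped at 0.0795 while the force rose to 15 N, so the holder is on the hard stop. Ease slightly toward the lip for firm rail contact, then check that it is still.

jog_arm([
  [0.02, 0, 0],
  [0.04, 0, 0],
  [0.04, 0, 0],
  [0.04, 0, 0],
  [0.04, 0, 0],
  [0.04, 0, 0],
  [0.04, 0, 0],
  [0.04, 0, 0],
], gripper=[0, 0, 0, 0, 0, 0, 0, 0], twist=[0, 0, 0, 0, 0, 0, 0, 0])

```text
clock: 19.35
tcp_pos: [0.5937, -0.0087, 0.0794]
orientation: [0.001, 0.712, 0.702, 0.001]
wrist_force: [-4.3, 1.3, 15.6]
finger_gap: 0.0132
grip_force: 51.6
```

```bash
python3 -c "
from workcell import env
print(env.hand_in())"
```

```text
the job is handed in; nothing more can be done
None
```

The loose holder is in the rail's empty place, card outwards. It is held against the seat's hard stop at about 15 N (rail limit 35 N), and I handed the job in at about 19 s still gripping it; no verdict came back.

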